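# Clamp a vial in the bench mixer with its sunken knob

### The job

Stand the small vial upright on the mixer's deck in the V block, let go of it, then reach down into the guard well and turn the sunken knob clockwise until the jaw holds the vial snugly, with about 13 newtons. Do not squeeze the vial hard, do not force the fingers against the guard, and leave the bottle and the dish where they are.

Things in the scene. Friction and masses are not known exactly. Their poses are not given: they have to be found in the camera images.
- vial_center (a point): centre, half-way up (40 mm above its foot), of the small round brown vial with a dark cap, about 34 mm in diameter and 80 mm tall, 0.08 kg, standing loose on the worktop; its z axis points up through the cap
- vial: the same vial; origin at the centre of its foot, z up
- mixer: fixed bench vial mixer, 132 x 256 x 80 mm (x, y, z in its own frame); origin at the centre of its underside, long axis y. Its -y half is a square housing with the knob well, its +y half an open deck, 16 mm above the worktop, with the V block near the +y end. An aluminium jaw (50 mm wide, top 32 mm above the deck, flat rubber face) slides along +y between housing and V block
- seat (a point): point on the deck, 70 mm from the mixer's centre along its +y: the centre of the vial's foot when the vial touches both faces of the V block, which is on the +y side; the jaw is on the -y side with an unmeasured 5 to 13 mm of play at the start. A vial left up to 4 mm short (-y) and 6 mm aside (x) is pushed home by the jaw. The seat's x sides are open for fingers
- vee_block: fixed aluminium block with a 120 degree V opening towards the mixer's -y, 34 mm tall above the deck, about 50 mm wide (x); origin on the deck at the seat. The clamping force is the force of the vial on it
- guard: fixed guard round the knob: block 116 x 116 mm, top 80 mm above the worktop, with a round well 94 mm in diameter and 50 mm deep, concentric with the knob; origin at the centre of the well's floor, 30 mm above the worktop. Between knob and well wall are 30 mm all round, so fingers fit only when opened little wider than the knob
- knob_grip (a point): point on the upright axis of the round black ribbed knob (34 mm in diameter, top 71 mm above the worktop), 62 mm above the worktop: the height to grip. Clockwise from above closes the jaw, 10 mm per rad. About 0.26 N m of dry friction; it stays where it is left. After 0.5 to 1.3 rad the vial is home; then each rad adds about 65 N of clamping force, each newton 0.01 N m
- bottle_center (a point): bystander: centre, half-way up (37 mm), of a round white bottle with a red cap, 35 mm in diameter, 74 mm tall, standing loose
- dish: bystander: a closed petri dish, 90 mm in diameter, 16 mm tall, lying loose; origin at the centre of its underside
Not all that is in view belongs to the job. Leave any pink or yellow look-alike of the vial alone.

How it is judged (in metres and radians):
On the way, in this order (a step that is already met when the one before it is completed fails the run):
1. the vial stands upright on the deck before the V block, let go of and not yet clamped (horizontal distance between vial and seat below 0.014 m and z of vial in the frame of seat below 0.004 m and angle between vial's own z axis and vertical below 0.1 rad and contact force between the fingers and vial below 0.1 N and contact force between vial and vee_block below 4 N), for 0.2 s.
2. the vial is clamped against the V block (contact force between vial and vee_block above 8 N and contact force between the fingers and vial below 0.1 N), for 0.3 s.
At the end, for the whole second after the job is handed in: The vial stands upright (within 0.1 rad) on the deck, within 4 mm of its seat in the V block, at rest and pressed against the block with 8 to 18 N by the jaw, the knob let go of (contact force between vial and vee_block between 8 and 18 N and horizontal distance between vial and seat below 0.004 m and z of vial in the frame of seat below 0.004 m and angle between vial's own z axis and vertical below 0.1 rad and linear speed of vial below 0.02 m/s); the robot touches nothing.
It fails at once if the vial is squeezed against the V block with more than 22 N (contact force between vial and vee_block above 22 N).
It fails at once if the fingers press on the guard with more than 20 N (contact force between the fingers and guard above 20 N).
It fails at once if the bottle is moved by more than 30 mm (distance of bottle_center from where it was at the start of the episode above 0.03 m).
It fails at once if the dish is moved by more than 30 mm (distance of dish from where it was at the start of the episode above 0.03 m).
It also fails if it takes over 67 s, if anything falls off the work surface, if the arm or the gripper's body presses on something with over 40 N, if the wrist force passes 120 N, or if a joint passes its speed limit or range.

### The arm

A 6-joint arm with a two-finger parallel gripper is mounted at the origin on the work surface; the furniture and walls round the work are solid. World frame = base frame: x ahead of the robot, y to its left, z up, the work surface at z = 0. Lengths are in mm, angles in rad, forces in N, time in s.
With the tool pointing down it reaches from about 325 to 850 mm from the base axis. Payload 4.4 kg.
Tool frame: the origin (TCP) lies midway between the tips of the shut fingers; the grasp point (between the pads) lies 19 mm behind it (arm.grasp_offset is the z of the grasp point in the tool frame, in mm); z points along the fingers, y is the direction in which the jaws open and shut (so a half turn about z gives the same grasp; the last joint's range is limited). The gripper opens to 94 mm and grips with 3 to 60 N. Pads are 16 mm wide; open, the fingers measure 119 mm over their backs; the gripper's body (75 mm by 177 mm) begins 78 mm behind the grasp point.
Start: joints at [1.018, 0.207, 1.542, -0, 1.393, -0.15], TCP at [225.407, 528.979, 205.447] pointing down, gripper open.
Joint ranges: [-2.73, 2.73], [-0.86, 2.22], [0.23, 2.46], [-1.11, 4.25], [0.08, 2.63], [-2.82, 2.82]. Speed limits (rad/s): [2.79, 2.79, 3.14, 3.14, 3.14, 3.14].

### API

Orientations are given as a rotation vector (axis times angle).
In Python, from station import arm gives the robot as it stands. The module is installed in compiled form; this text tells all that it offers.
- The arm moves only by the shell command python3 -m pendant 'ROWS' [FORCE]. ROWS is JSON, a list of rows, each a list of 3 entries, a list of its own where there are three numbers: the opening, from 0 (shut) to 1 (fully open), then the shift along the tool's x, y, z in m, then the turn, a rotation vector about the tool's x, y, z in units of 5 degrees (1.0 is 5 degrees). In form: [[jaw, [dx, dy, dz], [ax, ay, az]], ...]. A call has 1 to 12 rows; each row is the pose to reach, as a shift and turn from the pose commanded when the call began, along the tool's axes at that moment; what a row does not reach only later rows make up. A row lasts 1/10 s, in which the tool goes at most 50 mm and 8.59 degrees, less where a joint would pass 70% of its speed; a pose out of reach is approached as far as the arm can. A call with a gripper value outside its range is refused whole. The fingers move at their own pace and stop on an object; FORCE is the grip in N (left out, the last holds). Time passes only in rows, so rows that repeat a pose let the fingers close. It gives the time, the measured TCP pose, the force and the opening at its end, in the units of the state.
- arm.sense(): the state, without advancing time (a new reading comes with each control period).
- arm.read_camera(name): name is "scene" or "side" or "wrist"; returns (picture, depth): 400x640x3 uint8, blue, green, red; 400x640 float32, mm along the optical axis (not along the pixel's ray), 0 where there is no reading.
- arm.calibration(name): a dict with "fov_y" (degrees; the focal length in pixels is half the picture's height over the tangent of half this angle, whatever the lens; pixels are square), "cx", "cy" (the principal point, pixels), "xyz" and "rotation" of the camera in the world. Camera axes: x right, y down, z forward; pixel columns grow to the right and rows downward; lengths in mm; the calibration is good to about 2 mm. A picture is of the moment at which its call begins: read the wrist's pose just before it. calibration takes no time and is no camera call; for the wrist camera it gives the pose at the moment of the call.
- arm.close_job(): hands the job in, once; it reports no verdict.
The state is a dict: "clock": time; "joints": joint angles; "joint_vel": joint speeds; "joint_torque": joint torques, N m; "eef_pos": TCP position; "ee_rot": TCP orientation; "wrist_force": force on the tool from outside, world axes, zero at the start; "torque": the same for the moment, N m; "opening": opening from 0.0 (shut) to 1.0 (fully open).
Only numpy, scipy, OpenCV 4.12 (cv2) and the standard library are available. Lean on these libraries where they do the work, as an engineer would, in place of code of your own. Each camera call takes 0.05 s, during which the arm holds its last target. There are 200 camera calls.

## Working session

There is one attempt and no reset: what is moved stays moved. The work goes in short steps, Python scripts to look and compute and a shell command to move; the robot and the scene stay as the last step left them, time stands still between calls to the robot, and variables do not carry over. Pictures are saved under pics/ and viewed, about 8 in all and at most 12, crops included, and the job is handed in when it is done.

```bash
mkdir -p pics; cat > h.py <<'E'
from station import arm
import numpy as np, cv2
from scipy.spatial.transform import Rotation as R
def cal(n):
    c=arm.calibration(n); f=200/np.tan(np.radians(c['fov_y'])/2)
    r=np.array(c['rotation']); r=R.from_rotvec(r).as_matrix() if r.size==3 else r.reshape(3,3)
    return f,c['cx'],c['cy'],np.array(c['xyz']),r
def ray(C,u,v):
    f,cx,cy,t,r=C; return t, r@np.array([(u-cx)/f,(v-cy)/f,1.])
def plane(C,u,v,z):
    t,d=ray(C,u,v); return t+d*(z-t[2])/d[2]
def cloud(C,D):
    f,cx,cy,t,r=C; v,u=np.mgrid[:D.shape[0],:D.shape[1]]
    return np.stack([(u-cx)/f*D,(v-cy)/f*D,D],-1)@r.T+t
def proj(C,p):
    f,cx,cy,t,r=C; q=r.T@(np.array(p)-t); return q[0]/q[2]*f+cx,q[1]/q[2]*f+cy
def tri(C1,p1,C2,p2):
    a,d=ray(C1,*p1); b,e=ray(C2,*p2); s=np.linalg.lstsq(np.stack([d,-e],1),b-a,rcond=None)[0]
    P,Q=a+d*s[0],b+e*s[1]; return (P+Q)/2,np.linalg.norm(P-Q)
E
python3 - <<'E'
from h import *
print(arm.sense()); 
for n in ['scene','side','wrist']:
    c=arm.calibration(n); print(n,c)
    p,d=arm.read_camera(n); np.savez('%s0.npz'%n,p=p,d=d); cv2.imwrite('pics/%s0.png'%n,p)
E
```

```text
{'clock': 0.0, 'joints': array([ 1.01751633e+00,  2.07403111e-01,  1.54293138e+00, -2.44264340e-05,
        1.39350846e+00, -1.50488715e-01]), 'joint_vel': array([ 0.00027506,  0.00015001, -0.0007142 , -0.00243488,  0.00042941,
        0.00174838]), 'joint_torque': array([ 2.49246368e-04, -3.70877910e+01, -2.81421840e+01,  6.99160388e-02,
        3.62832542e-02, -1.52190137e-04]), 'eef_pos': array([224.97754271, 528.28566777, 204.31112079]), 'ee_rot': array([-0.62827698, -3.0773577 ,  0.00333038]), 'wrist_force': array([ 0.31076371, -0.63435771,  0.32525961]), 'torque': array([-0.03385541,  0.00898083,  0.00182163]), 'opening': 1.002074018396388}
scene {'fov_y': 44.86845145818306, 'cx': 332.6433941850822, 'cy': 196.06196212636635, 'xyz': array([944.36452949, 875.16017482, 909.0297663 ]), 'rotation': array([-0.57703284, -2.64284572,  1.20091599])}
side {'fov_y': 48.50645244979075, 'cx': 319.1027777782943, 'cy': 200.1291172734749, 'xyz': array([ 467.35440816, -735.34180393,  906.45828852]), 'rotation': array([-2.38542685,  0.10276983, -0.03792839])}
wrist {'fov_y': 61.32384541162993, 'cx': 316.72241355019395, 'cy': 200.37622839230966, 'xyz': array([155.41020784, 558.59599382, 383.01839824]), 'rotation': array([2.42964541, 1.60462755, 0.21104138])}
```

View pics/scene0.png

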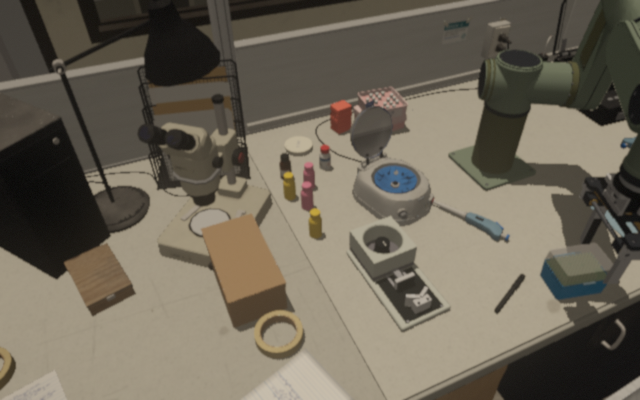

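View pics/side0.png

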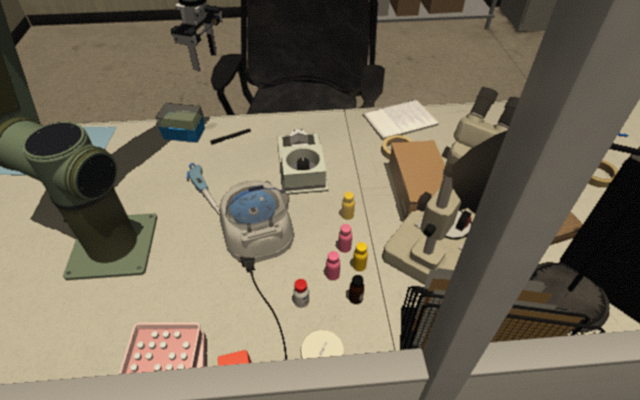

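Scene view: the brown vial with dark cap is at about (285,166), the bottle at (325,157), the dish at (298,145) and the mixer at (383,248) to (418,298). Look-alikes are yellow at (289,187) and (315,223), and pink at (309,175) and (307,195). In the side view the brown vial is at (357,289), the only brown or dark one, so it fits. Next I'll measure it and make the confirming crop.

```bash
python3 - <<'E'
from h import *
W={n:np.load(n+'0.npz') for n in('scene','side')}
Cs,Cd=cal('scene'),cal('side')
def blob(n,box,f):
    p=W[n]['p'].astype(int); m=np.zeros(p.shape[:2],bool); x0,y0,x1,y1=box
    m[y0:y1,x0:x1]=f(p)[y0:y1,x0:x1]; return m
dark=lambda p:p.max(2)<75
ms=blob('scene',(274,148,294,182),dark); md=blob('side',(344,272,370,306),dark)
for n,m,C in(('scene',ms,Cs),('side',md,Cd)):
    v,u=np.nonzero(m); P=cloud(C,W[n]['d'])[m]; P=P[W[n]['d'][m]>0]
    print(n,'bbox',u.min(),u.max(),v.min(),v.max(),'cen',u.mean(),v.mean(),'cloud med',np.median(P,0),'ztop',np.percentile(P[:,2],[5,95]))
def mid(m):
    v,u=np.nonzero(m); return (u.min()+u.max())/2,(v.min()+v.max())/2
print('vial tri',tri(Cs,mid(ms),Cd,mid(md)))
# mixer by cloud: guard top (z~80), deck (z~16), knob
for n,C,box in(('scene',Cs,(340,210,450,330)),('side',Cd,(270,120,335,200))):
    P=cloud(C,W[n]['d']); x0,y0,x1,y1=box; Q=P[y0:y1,x0:x1].reshape(-1,3)
    for lo,hi in((72,88),(60,71),(10,22),(24,36),(40,58)):
        q=Q[(Q[:,2]>lo)&(Q[:,2]<hi)]; 
        if len(q)>5:
            print(n,lo,hi,len(q),'z',np.median(q[:,2]).round(1),cv2.minAreaRect(q[:,:2].astype(np.float32)))
p=W['scene']['p'];a=cv2.resize(p[120:240,250:350],None,fx=4,fy=4,interpolation=3)
b=cv2.resize(W['side']['p'][255:355,290:385],None,fx=4,fy=4,interpolation=3); b=cv2.copyMakeBorder(b,0,480-b.shape[0],0,0,0)
cv2.imwrite('pics/c1.png',np.hstack([a,b])[:,:800])
E
```

```text
scene bbox 281 289 154 177 cen 284.70866141732284 162.25984251968504 cloud med [ 598.79079217 -194.21151      64.12717717] ztop [44.42220469 82.47545228]
side bbox 347 363 275 303 cen 355.5449275362319 289.4695652173913 cloud med [ 591.20196653 -215.55779447   55.56634823] ztop [ 5.78914374 81.72919527]
vial tri (array([ 593.15431328, -207.13578358,   42.92859236]), np.float64(2.9497578053283298))
scene 72 88 1168 z 80.3 ((500.5279846191406, 201.66015625), (119.13307189941406, 121.73379516601562), 2.830181121826172)
scene 60 71 479 z 65.8 ((464.18499755859375, 182.5699005126953), (192.40020751953125, 156.7647705078125), 1.8430181741714478)
scene 10 22 2597 z 16.0 ((463.4755554199219, 218.7847900390625), (401.4060363769531, 252.5981903076172), 55.030826568603516)
scene 24 36 750 z 30.9 ((480.604736328125, 205.18482971191406), (331.4913330078125, 195.71038818359375), 57.644493103027344)
scene 40 58 1197 z 48.2 ((488.7394104003906, 212.51986694335938), (317.1385192871094, 190.0132293701172), 59.92505645751953)
side 72 88 722 z 79.4 ((484.5682678222656, 179.04327392578125), (148.1700439453125, 164.2844696044922), 1.8876640796661377)
side 60 71 300 z 66.2 ((480.09405517578125, 193.4659423828125), (154.5019073486328, 113.86951446533203), 3.08980393409729)
side 10 22 566 z 14.6 ((497.28631591796875, 267.69873046875), (130.9496307373047, 262.2593078613281), 1.9495573043823242)
side 24 36 263 z 30.1 ((489.74908447265625, 249.21441650390625), (111.99761199951172, 226.16944885253906), 6.3179473876953125)
side 40 58 498 z 48.5 ((480.1514892578125, 258.3394470214844), (152.5224151611328, 241.20437622070312), 2.038245677947998)
```

View pics/c1.png

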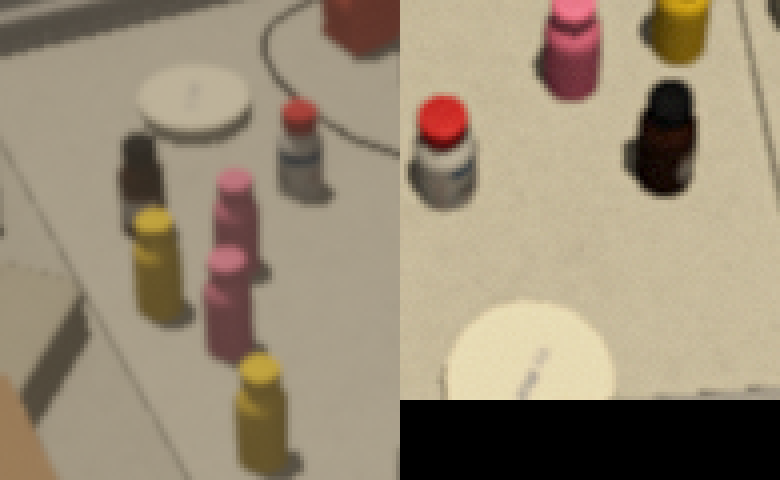

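The crop confirms it: the brown vial is the only one not yellow or pink, and its triangulated centre is 43 mm high (expected 40). Next I'll check the neighbours, the obstacle heights and a plan over the mixer.

```bash
cat >> h.py <<'E'
def to(target_xyz, yd, p=None, r=None):
    """row shift (m) and turn (5deg units) to TCP target with tool down, tool y along world dir angle yd (deg), from measured pose"""
    s=arm.sense(); p=s['eef_pos'] if p is None else p; M=R.from_rotvec(s['ee_rot'] if r is None else r).as_matrix()
    best=None
    for a in (yd,yd+180):
        a=np.radians(a); y=np.array([np.cos(a),np.sin(a),0]); z=np.array([0,0,-1.]); T=np.stack([np.cross(y,z),y,z],1)
        w=R.from_matrix(M.T@T).as_rotvec()
        print('shift',(M.T@(np.array(target_xyz)-p)/1000).round(4),'turn',(np.degrees(w)/5).round(2))
E
python3 - <<'E'
from h import *
W={n:np.load(n+'0.npz') for n in('scene','side')}
Cs,Cd=cal('scene'),cal('side')
S={'yel1':(361,257),'pink1':(333,265),'pink2':(345,237),'yel2':(348,206),'bottle':(301,292)}
for k,u in S.items(): print(k,plane(Cd,*u,40).round(0))
print('dish',plane(Cd,322,347,16).round(0))
P=np.concatenate([cloud(C,W[n]['d'])[W[n]['d']>0] for n,C in(('scene',Cs),('side',Cd))])
print('max height per 60mm cell; rows x, cols y')
xs=np.arange(240,840,60); ys=np.arange(-360,480,60); print('      ',*ys)
for x in xs: print(x,*[int(np.percentile(q,99)) if len(q:=P[(P[:,0]>=x)&(P[:,0]<x+60)&(P[:,1]>=y)&(P[:,1]<y+60)&(P[:,2]<500),2])>3 else -1 for y in ys])
d=arm.sense(); print(R.from_rotvec(d['ee_rot']).as_matrix().round(3)); C=cal('wrist'); print(C[4].round(2))
print(R.from_rotvec(d['ee_rot']).as_matrix().T@(C[3]-d['eef_pos']))
to([500,235,300],0)
E
```

```text
yel1 [ 619. -119.   40.]
pink1 [ 550. -136.   40.]
pink2 [588. -55.  40.]
yel2 [609.  48.  40.]
bottle [ 470. -202.   40.]
dish [ 507. -324.   16.]
max height per 60mm cell; rows x, cols y
       -360 -300 -240 -180 -120 -60 0 60 120 180 240 300 360 420
240 97 96 3 4 4 90 93 92 20 4 5 4 15 12
300 93 4 3 24 240 96 92 95 85 5 4 4 4 14
360 80 8 15 21 266 130 91 95 85 4 5 5 5 4
420 19 13 77 5 244 200 93 92 83 83 83 52 46 5
480 20 19 75 77 4 4 4 4 83 80 83 52 51 4
540 18 4 82 83 82 82 79 35 82 83 82 18 18 4
600 5 4 81 81 82 61 83 79 4 4 4 4 4 4
660 261 213 5 58 57 51 4 4 4 4 4 4 4 4
720 407 469 469 398 241 64 96 96 96 94 28 27 15 15
780 239 491 498 438 298 348 343 97 96 94 58 28 16 15
[[-0.92   0.392 -0.001]
 [ 0.392  0.92  -0.002]
 [ 0.    -0.002 -1.   ]]
[[ 0.39  0.89  0.24]
 [ 0.92 -0.38 -0.1 ]
 [-0.    0.26 -0.97]]
[ 7.59520560e+01  1.66266260e-01 -1.78610913e+02]
shift [-0.3679 -0.1623 -0.0953] turn [-2.000e-02  1.000e-02  1.338e+01]
shift [-0.3679 -0.1623 -0.0953] turn [-1.000e-02 -2.000e-02 -2.262e+01]
```

```bash
python3 -m pendant '[[1,[-0.368,-0.162,-0.05],[0,0,13.4]],[1,[-0.368,-0.162,-0.05],[0,0,13.4]],[1,[-0.368,-0.162,-0.05],[0,0,13.4]],[1,[-0.368,-0.162,-0.05],[0,0,13.4]],[1,[-0.368,-0.162,-0.05],[0,0,13.4]],[1,[-0.368,-0.162,-0.05],[0,0,13.4]],[1,[-0.368,-0.162,-0.05],[0,0,13.4]],[1,[-0.368,-0.162,-0.05],[0,0,13.4]],[1,[-0.368,-0.162,-0.05],[0,0,13.4]],[1,[-0.368,-0.162,-0.05],[0,0,13.4]],[1,[-0.368,-0.162,-0.05],[0,0,13.4]],[1,[-0.368,-0.162,-0.05],[0,0,13.4]]]' 12
python3 - <<'E'
from h import *
print(arm.sense()['joints'].round(2))
C=cal('wrist');p,d=arm.read_camera('wrist');np.savez('w1.npz',p=p,d=d,f=C[0],cx=C[1],cy=C[2],t=C[3],r=C[4]);cv2.imwrite('pics/w1.png',p)
P=cloud(C,d); P[d==0]=np.nan
for lo,hi in((76,86),(66,75),(10,20),(45,55)):
    q=P[(P[...,2]>lo)&(P[...,2]<hi)&(abs(P[...,0]-500)<80)&(abs(P[...,1]-240)<180)]
    if len(q)>20: print(lo,hi,len(q),np.median(q[:,2]).round(1),q[:,:2].mean(0).round(1),cv2.minAreaRect(q[:,:2].astype(np.float32)))
to([593,-206,150],71)
E
```

```text
clock: 1.35
eef_pos: [499.1, 236.9, 255.0]
ee_rot: [-2.219, -2.222, 0.001]
wrist_force: [-0.4, -0.3, -0.1]
opening: 1.002
[0.29 0.12 1.53 0.   1.48 0.28]
76 86 5506 79.4 [497.1 201.3] ((487.95477294921875, 164.78628540039062), (140.69619750976562, 189.5972137451172), 1.9263968467712402)
66 75 1302 70.3 [490.9 186.5] ((485.009765625, 163.07073974609375), (213.15296936035156, 113.08769226074219), 82.74279022216797)
10 20 11254 14.9 [494.4 327.8] ((492.13623046875, 229.93199157714844), (341.13568115234375, 137.70123291015625), 88.43928527832031)
45 55 1952 47.9 [489.8 285.3] ((491.3663024902344, 217.27854919433594), (324.36175537109375, 113.18790435791016), 82.25817108154297)
shift [-0.4432  0.0933  0.105 ] turn [-1.000e-02 -1.000e-02 -1.418e+01]
shift [-0.4432  0.0933  0.105 ] turn [-1.000e-02  1.000e-02  2.182e+01]
```

View pics/w1.png

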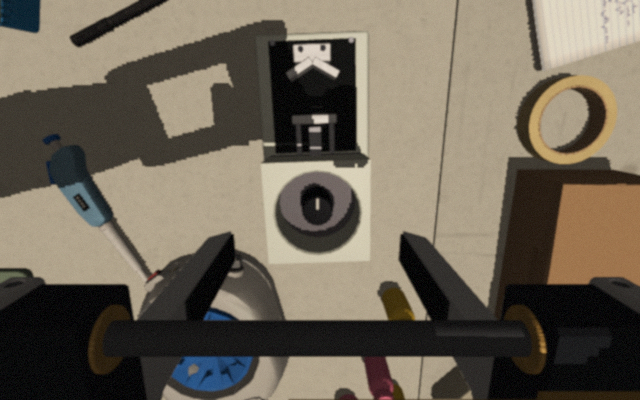

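The view shows the guard top at about (262,163) to (370,262), the knob top near (317,205), the V block near (314,65) with its apex at the top, and the jaw at (316,118). I'll fit the rim, the knob and the deck.

```bash
python3 - <<'E'
from h import *
w=np.load('w1.npz');p,d=w['p'],w['d'];C=(float(w['f']),float(w['cx']),float(w['cy']),w['t'],w['r'])
m=((p.min(2)>130)).astype(np.uint8)
P=cloud(C,d); g=(m>0)&(abs(P[...,2]-80)<8); g[:,:250]=0;g[:,385:]=0;g[:155]=0;g[275:]=0
cs,h=cv2.findContours(g.astype(np.uint8),cv2.RETR_CCOMP,cv2.CHAIN_APPROX_NONE)
for c,hh in zip(cs,h[0]):
    a=cv2.contourArea(c)
    if a<800: continue
    q=np.array([plane(C,u,v,80)[:2] for u,v in c[:,0]],np.float32)
    print('guard' if hh[3]<0 else 'hole',a,cv2.minAreaRect(q),cv2.fitEllipse(q))
# knob top
k=(p.max(2)<60)&(np.arange(640)[None]>290)&(np.arange(640)[None]<345)&(np.arange(400)[:,None]>178)&(np.arange(400)[:,None]<230)
v,u=np.nonzero(k);z=P[...,2][k];print('knob px',u.min(),u.max(),v.min(),v.max(),'z pct',np.percentile(z,[10,50,90]))
kt=k&(abs(P[...,2]-71)<5); v,u=np.nonzero(kt); q=np.array([plane(C,a,b,71)[:2] for a,b in zip(u,v)],np.float32); print('knob top',len(q),cv2.minEnclosingCircle(q),q.mean(0))
# V block & jaw in world
for lo,hi,n in((45,56,'tops')  ,):
    s=(P[...,2]>lo)&(P[...,2]<hi); s[:,:270]=0;s[:,355:]=0;s[150:]=0
    nn,l,st,ce=cv2.connectedComponentsWithStats(s.astype(np.uint8))
    for i in range(1,nn):
        if st[i,4]>30:
            q=P[l==i]; print(n,st[i],np.median(q,0).round(1),'min',np.percentile(q,2,axis=0).round(1),'max',np.percentile(q,98,axis=0).round(1))
# base plate edges: plate rim bright z16
b=(m>0)&(abs(P[...,2]-16)<6); b[:,:245]=0;b[:,385:]=0;b[155:]=0
b=cv2.morphologyEx(b.astype(np.uint8),cv2.MORPH_OPEN,np.ones((3,3)))
cc=cv2.connectedComponentsWithStats(b)
for i in range(1,cc[0]):
    if cc[2][i,4]>60: print('plate',cc[2][i]); 
for u,v in((258,38),(368,33),(262,160),(368,160)): print(u,v,plane(C,u,v,16).round(1))
a=cv2.resize(p[20:275,245:385],None,fx=2.3,fy=2.3,interpolation=3);a2=cv2.resize(p[30:155,255:375],None,fx=4,fy=4,interpolation=3)
a2=cv2.copyMakeBorder(a2,0,a.shape[0]-a2.shape[0],0,0,0) if a.shape[0]>a2.shape[0] else a2[:a.shape[0]]
cv2.imwrite('pics/c2.png',np.hstack([a,a2])[:600,:800])
E
```

```text
guard 10201.5 ((498.98663330078125, 201.9636993408203), (115.43274688720703, 115.94190979003906), 2.0363223552703857) ((498.6843566894531, 201.29483032226562), (132.90045166015625, 136.9359130859375), 74.32683563232422)
hole 5770.0 ((499.37677001953125, 201.5423126220703), (96.18487548828125, 96.25259399414062), 45.10725021362305) ((499.638671875, 201.77703857421875), (96.24822998046875, 96.29716491699219), 157.1231689453125)
knob px 291 344 184 229 z pct [29.75572145 68.79235289 71.08245198]
knob top 617 ((499.21099853515625, 203.36605834960938), 17.300142288208008) [499.28763 202.64384]
tops [286  44  53  36 847] [492.8 362.1  47.9] min [469.2 347.   45.1] max [518.6 378.3  50.5]
tops [292 112  45  13 461] [495.9 303.2  47. ] min [472.5 297.7  45.1] max [519.3 309.6  48.8]
plate [ 287   31   82  124 1743]
258 38 [432.3 390.5  16. ]
368 33 [556.9 395.7  16. ]
262 160 [431.  251.6  16. ]
368 160 [562.7 251.7  16. ]
```

View pics/c2.png

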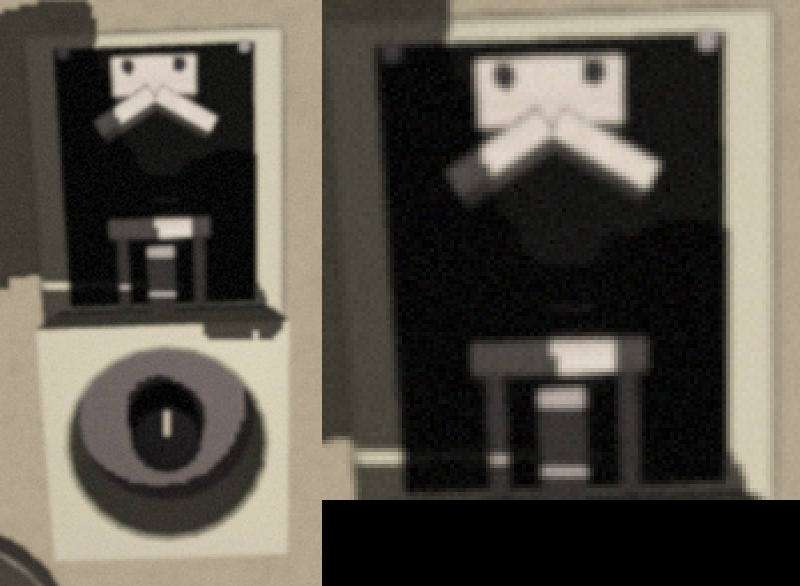

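```bash
python3 - <<'E'
from h import *
w=np.load('w1.npz');C=(float(w['f']),float(w['cx']),float(w['cy']),w['t'],w['r'])
c=lambda x,y:plane(C,255+(x-322)/4-.4,30+y/4-.4,50).round(1)
for n,x,y in(('apex',553,138),('Rtip in',640,192),('Rtip out',663,165),('Ltip in',475,205),('Ltip out',448,178),('plate blk L',473,57),('blk R',627,55),('jawface L',470,340),('jawface R',650,338)):print(n,c(x,y))
g=np.array([499.3,202.2]);print('seat if 132 from guard',g+132*np.array([-.035,.999]))
for u,v in((257,36),(368,32)):print(plane(C,u,v,16))
E
python3 -m pendant '[[1,[-0.22,0.03,0.0],[0,0,-7]],[1,[-0.22,0.03,0.0],[0,0,-7]],[1,[-0.22,0.03,0.0],[0,0,-7]],[1,[-0.22,0.03,0.0],[0,0,-7]],[1,[-0.22,0.03,0],[0,0,-7]],[1,[-0.443,0.093,0.03],[0,0,-14.2]],[1,[-0.443,0.093,0.03],[0,0,-14.2]],[1,[-0.443,0.093,0.03],[0,0,-14.2]],[0.7,[-0.443,0.093,0.03],[0,0,-14.2]],[0.7,[-0.443,0.093,0.03],[0,0,-14.2]],[0.7,[-0.443,0.093,0.03],[0,0,-14.2]],[0.7,[-0.443,0.093,0.03],[0,0,-14.2]]]'
python3 - <<'E'
from h import *
print(arm.sense()['joints'].round(2))
C=cal('wrist');p,d=arm.read_camera('wrist');np.savez('w2.npz',p=p,d=d);cv2.imwrite('pics/w2.png',p)
P=cloud(C,d);P[d==0]=np.nan
s=(np.hypot(P[...,0]-593,P[...,1]+206)<35)&(P[...,2]>70)&(P[...,2]<90)
q=P[s];print('top',len(q),np.nanmedian(q,0),cv2.minEnclosingCircle(q[:,:2].astype(np.float32)))
v,u=np.nonzero(s);print(u.min(),u.max(),v.min(),v.max())
q=P[(np.hypot(P[...,0]-593,P[...,1]+206)<35)&(P[...,2]>8)&(P[...,2]<50)];print('body',len(q),q.mean(0),q.min(0),q.max(0))
to([593,-206,100],71)
E
```

```text
apex [494.3 358.9  50. ]
Rtip in [517.6 345.3  50. ]
Rtip out [523.6 352.1  50. ]
Ltip in [473.3 342.   50. ]
Ltip out [466.2 348.9  50. ]
plate blk L [473.5 378.6  50. ]
blk R [513.7 379.1  50. ]
jawface L [471.3 306.9  50. ]
jawface R [520.9 307.4  50. ]
seat if 132 from guard [494.68  334.068]
[431.25332804 392.60919388  16.        ]
[556.81259413 396.76472638  16.        ]
clock: 2.6
eef_pos: [592.7, -206.6, 224.7]
ee_rot: [-0.521, -3.097, -0.002]
wrist_force: [-0.3, 0.1, 0.4]
opening: 0.714
[-0.47  0.3   1.38  0.    1.46 -1.71]
top 555 [ 593.79717122 -204.92282715   79.75856616] ((594.8757934570312, -205.07635498046875), 13.164177894592285)
306 331 176 202
body 163 [ 581.97999486 -200.65230187   30.54194495] [ 578.036038   -218.7431426     8.32718634] [ 598.4161839  -188.14950214   49.83875394]
shift [-0.0004 -0.0002  0.1252] turn [ 0.01 -0.01 -0.  ]
shift [-0.0004 -0.0002  0.1252] turn [-2.0e-02 -1.0e-02  3.6e+01]
```

View pics/w2.png

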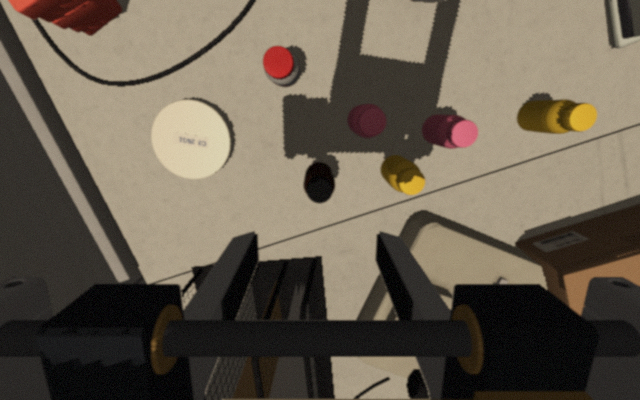

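The brown vial's cap top is at (319,182) in this view, 79.8 mm high at (594,-205). Pink and yellow are more than 75 mm away, so the fingers have room. Descending now.

```bash
python3 -m pendant '[[0.7,[-0.001,0.002,0.05],[0,0,0]],[0.7,[-0.001,0.002,0.1],[0,0,0]],[0.7,[-0.001,0.002,0.14],[0,0,0]],[0.7,[-0.001,0.002,0.17],[0,0,0]],[0.7,[-0.001,0.002,0.199],[0,0,0]],[0.7,[-0.001,0.002,0.199],[0,0,0]],[0.7,[-0.001,0.002,0.199],[0,0,0]],[0.3,[-0.001,0.002,0.199],[0,0,0]],[0.2,[-0.001,0.002,0.199],[0,0,0]],[0.2,[-0.001,0.002,0.199],[0,0,0]],[0.2,[-0.001,0.002,0.199],[0,0,0]],[0.2,[-0.001,0.002,0.199],[0,0,0]]]' 15
python3 -m pendant '[[0.2,[0,0,0],[0,0,0]],[0.2,[0,0,0],[0,0,0]],[0.2,[0,0,-0.02],[0,0,0]],[0.2,[0,0,-0.05],[0,0,0]],[0.2,[0,0,-0.08],[0,0,0]],[0.2,[0,0,-0.12],[0,0,0]],[0.2,[0,0,-0.16],[0,0,0]],[0.2,[0,0,-0.16],[0,0,0]]]'
python3 - <<'E'
from h import *
s=arm.sense();print(s['eef_pos'],s['joints'].round(2))
to([494.7,335,150],2)
E
```

```text
clock: 3.85
eef_pos: [594.9, -206.0, 27.2]
ee_rot: [0.521, 3.097, 0.0]
wrist_force: [-0.2, 0.8, 3.3]
opening: 0.355
clock: 4.65
eef_pos: [598.3, -208.0, 193.7]
ee_rot: [0.519, 3.086, -0.006]
wrist_force: [1.0, -1.4, 0.6]
opening: 0.347
[ 598.34166972 -208.00556441  193.65852876] [-0.47  0.33  1.41 -0.    1.39 -1.71]
shift [0.276  0.4794 0.0391] turn [ 0.07  0.14 13.78]
shift [0.276  0.4794 0.0391] turn [ -0.16   0.08 -22.22]
```

```bash
python3 - <<'E'
from h import *
to([494.7,335,170],2,p=np.array([594.4,-205.4,186.]),r=np.array([.521,3.097,0]))
E
python3 -m pendant '[[0.2,[0.27,0.48,0.016],[0,0,13.8]],[0.2,[0.27,0.48,0.016],[0,0,13.8]],[0.2,[0.27,0.48,0.016],[0,0,13.8]],[0.2,[0.27,0.48,0.016],[0,0,13.8]],[0.2,[0.27,0.48,0.016],[0,0,13.8]],[0.2,[0.27,0.48,0.016],[0,0,13.8]],[0.2,[0.27,0.48,0.016],[0,0,13.8]],[0.2,[0.27,0.48,0.016],[0,0,13.8]],[0.2,[0.27,0.48,0.016],[0,0,13.8]],[0.2,[0.27,0.48,0.016],[0,0,13.8]],[0.2,[0.27,0.48,0.016],[0,0,13.8]],[0.2,[0.27,0.48,0.016],[0,0,13.8]]]'
python3 -m pendant '[[0.2,[0,0,0],[0,0,0]],[0.2,[0,0,0],[0,0,0]],[0.2,[0,0,0],[0,0,0]],[0.2,[0,0,0],[0,0,0]]]'
python3 - <<'E'
from h import *
s=arm.sense();print(s['eef_pos'],s['joints'].round(2))
to([494.7,335,80],2)
C=cal('wrist');p,d=arm.read_camera('wrist');np.savez('w3.npz',p=p,d=d,f=C[0],cx=C[1],cy=C[2],t=C[3],r=C[4]);cv2.imwrite('pics/w3.png',p)
P=cloud(C,d); s=(abs(P[...,2]-48)<6)&(abs(P[...,0]-495)<40)&(P[...,1]>320)&(P[...,1]<400); q=P[s]; print(len(q), np.percentile(q,2,axis=0),np.percentile(q,98,axis=0))
E
```

```text
shift [0.271  0.478  0.0158] turn [1.000e-02 1.000e-02 1.378e+01]
shift [0.271  0.478  0.0158] turn [-1.000e-02  1.000e-02 -2.222e+01]
clock: 5.85
eef_pos: [493.8, 339.4, 168.5]
ee_rot: [-2.178, -2.261, 0.003]
wrist_force: [-0.2, 0.1, -0.1]
opening: 0.352
clock: 6.25
eef_pos: [496.6, 334.5, 170.2]
ee_rot: [2.186, 2.256, -0.001]
wrist_force: [-0.5, 1.0, -0.6]
opening: 0.349
[496.56205019 334.54387871 170.1600049 ] [ 0.45  0.29  1.52 -0.    1.34  0.42]
shift [ 0.0006 -0.0018  0.0902] turn [-0.    0.01 -0.04]
shift [ 0.0006 -0.0018  0.0902] turn [1.000e-02 1.000e-02 3.596e+01]
1470 [469.35919714 348.2440491   43.30722174] [518.30867156 379.80166866  50.41957538]
```

View pics/w3.png

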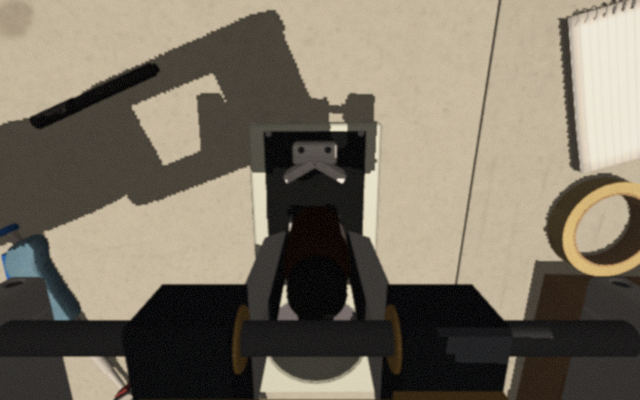

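The vial is held between the fingers. The V block's arms are at (284,180) and (345,180) and its apex is at (315,165); I'll compute the seat from this view too.

```bash
python3 - <<'E'
from h import *
w=np.load('w3.npz');p=w['p'];C=(float(w['f']),float(w['cx']),float(w['cy']),w['t'],w['r'])
w1=np.load('w1.npz');C1=(float(w1['f']),float(w1['cx']),float(w1['cy']),w1['t'],w1['r'])
g=cv2.cvtColor(p,cv2.COLOR_BGR2GRAY)
m=(g>45)&(p.max(2).astype(int)<250); 
for u in (285,290,295,300,305,310,315,320,325,330,335,340,345):
    col=g[155:195,u].astype(int); v=155+int(np.argmin(np.diff(col)))+.5  # front edge: bright->dark going down
    print(u,v,plane(C,u,v,50).round(1)[:2])
print(proj(C,[494.3,358.9,50]))
E
```

```text
285 181.5 [467.7 346.3]
290 181.5 [472.2 346.4]
295 163.5 [476.5 362.9]
300 176.5 [481.1 351.3]
305 173.5 [485.6 354.1]
310 170.5 [490. 357.]
315 168.5 [494.4 359. ]
320 171.5 [499.  356.4]
325 173.5 [503.5 354.7]
330 176.5 [508.1 352.1]
335 157.5 [511.9 369.3]
340 182.5 [517.4 346.9]
345 181.5 [521.9 347.9]
(np.float64(314.86805000683347), np.float64(168.5520494515085))
```

```bash
python3 - <<'E'
from h import *
w=np.load('w3.npz');p=w['p'];C=(float(w['f']),float(w['cx']),float(w['cy']),w['t'],w['r'])
s=arm.sense();print(s['eef_pos'])
g=p.max(2); print([ (v,int(g[v,317])) for v in range(225,330,5)]); print([(u,int(g[287,u])) for u in range(276,364,4)])
for v in (255,287,320): print(plane(C,317,v,223))
to([494.5,336.5,80],2)
E
```

```text
[496.63724988 334.65310458 170.3479139 ]
[(225, 17), (230, 16), (235, 14), (240, 24), (245, 20), (250, 19), (255, 17), (260, 7), (265, 10), (270, 8), (275, 12), (280, 2), (285, 9), (290, 5), (295, 9), (300, 8), (305, 12), (310, 12), (315, 16), (320, 17), (325, 24)]
[(276, 3), (280, 6), (284, 197), (288, 24), (292, 14), (296, 15), (300, 11), (304, 11), (308, 13), (312, 12), (316, 7), (320, 12), (324, 13), (328, 8), (332, 13), (336, 15), (340, 5), (344, 9), (348, 210), (352, 40), (356, 7), (360, 11)]
[496.28105094 353.71064785 223.        ]
[496.72369181 339.31110343 223.        ]
[497.20669055 323.59867792 223.        ]
shift [ 0.0019 -0.0021  0.0903] turn [-0.    0.   -0.04]
shift [ 0.0019 -0.0021  0.0903] turn [1.000e-02 0.000e+00 3.596e+01]
```

```bash
python3 - <<'E'
from h import *
w=np.load('w3.npz');p=w['p'];d=w['d'];C=(float(w['f']),float(w['cx']),float(w['cy']),w['t'],w['r'])
P=cloud(C,d)
s=(d>0)&(abs(P[...,0]-496)<20)&(abs(P[...,1]-337)<30)
for lo in range(140,235,6):
    q=P[s&(P[...,2]>=lo)&(P[...,2]<lo+6)]
    if len(q)>10: print(lo,len(q),q.min(0).round(1),q.max(0).round(1))
s&=(P[...,2]>216)&(P[...,2]<230);v,u=np.nonzero(s);print(u.min(),u.max(),v.min(),v.max(),cv2.minEnclosingCircle(P[s][:,:2].astype(np.float32)),np.median(P[s][:,2]))
E
```

```text
140 47 [480.7 340.8 143.3] [511.3 351.8 146. ]
146 133 [480.3 339.8 146.1] [512.6 352.  152. ]
152 135 [480.1 339.4 152. ] [512.3 352.2 158. ]
158 157 [480.  338.9 158.1] [512.9 352.2 163.9]
164 169 [477.5 338.7 164.1] [513.1 352.  170. ]
170 259 [476.3 339.  170. ] [515.9 352.2 176. ]
176 263 [476.2 339.5 176. ] [516.  352.2 181.9]
182 313 [476.  338.8 182. ] [515.9 352.1 188. ]
188 348 [476.  329.4 188. ] [515.9 352.1 194. ]
194 898 [476.  325.8 194. ] [515.8 352.1 200. ]
200 935 [476.2 326.2 200. ] [515.9 350.6 206. ]
206 305 [476.  326.2 206. ] [515.9 348.5 212. ]
212 570 [476.1 326.  212. ] [516.  348.3 218. ]
218 2989 [476. 323. 218.] [515.9 348.5 224. ]
224 314 [476.1 326.6 224. ] [516.  346.4 229.9]
230 286 [476.  329.8 230. ] [515.9 345.4 236. ]
265 366 261 319 ((496.137939453125, 338.44769287109375), 20.80238914489746) 222.69453254302525
```

```bash
python3 -m pendant '[[0.2,[0.0015,-0.002,0.03],[0,0,0]],[0.2,[0.0015,-0.002,0.06],[0,0,0]],[0.2,[0.0015,-0.002,0.075],[0,0,0]],[0.2,[0.0015,-0.002,0.085],[0,0,0]],[0.2,[0.0015,-0.002,0.095],[0,0,0]],[0.2,[0.0015,-0.002,0.105],[0,0,0]],[0.2,[0.0015,-0.002,0.115],[0,0,0]],[0.2,[0.0015,-0.002,0.12],[0,0,0]],[0.2,[0.0015,-0.002,0.123],[0,0,0]],[0.2,[0.0015,-0.002,0.123],[0,0,0]],[0.2,[0.0015,-0.002,0.123],[0,0,0]],[0.2,[0.0015,-0.002,0.123],[0,0,0]]]'
python3 -m pendant '[[0.2,[0,0,0.001],[0,0,0]],[0.2,[0,0,0.001],[0,0,0]],[0.2,[0,0,0.002],[0,0,0]],[0.2,[0,0,0.002],[0,0,0]]]'
python3 -m pendant '[[0.2,[0,0,0.001],[0,0,0]],[0.2,[0,0,0.001],[0,0,0]],[0.2,[0,0,0.001],[0,0,0]]]'
```

```text
clock: 7.5
eef_pos: [494.5, 337.7, 48.0]
ee_rot: [2.184, 2.258, 0.002]
wrist_force: [0.0, -0.6, -0.4]
opening: 0.348
clock: 7.9
eef_pos: [494.4, 337.4, 45.8]
ee_rot: [2.183, 2.258, 0.001]
wrist_force: [0.7, -1.5, 0.9]
opening: 0.348
clock: 8.2
eef_pos: [494.5, 337.3, 44.9]
ee_rot: [2.183, 2.258, 0.001]
wrist_force: [-0.2, -2.8, 4.7]
opening: 0.352
```

Contact with the deck (4.7 N up). Releasing and backing straight up.

```bash
python3 -m pendant '[[0.42,[0,0,0],[0,0,0]],[0.5,[0,0,0],[0,0,0]],[0.6,[0,0,0],[0,0,0]],[0.6,[0,0,0],[0,0,0]],[0.6,[0,0,0],[0,0,0]],[0.6,[0,0,0],[0,0,0]],[0.6,[0,0,-0.03],[0,0,0]],[0.6,[0,0,-0.07],[0,0,0]],[0.6,[0,0,-0.11],[0,0,0]],[0.6,[0,0,-0.15],[0,0,0]],[0.6,[0,0,-0.15],[0,0,0]],[0.6,[0,0,-0.15],[0,0,0]]]'
python3 -m pendant '[[0.6,[0,0,0],[0,0,0]],[0.6,[0,0,0],[0,0,0]],[0.6,[0,0,0],[0,0,0]]]'
python3 - <<'E'
from h import *
C=cal('wrist');p,d=arm.read_camera('wrist');cv2.imwrite('pics/w4.png',p)
P=cloud(C,d)
for lo,hi in((90,100),(60,82),(20,75)):
    q=P[(d>0)&(np.hypot(P[...,0]-494,P[...,1]-337)<25)&(P[...,2]>lo)&(P[...,2]<hi)]
    if len(q)>5:print(lo,len(q),np.median(q,0).round(1),q.min(0).round(1),q.max(0).round(1))
to([499.3,202,200],90)
E
```

```text
clock: 9.4
eef_pos: [494.7, 338.1, 195.8]
ee_rot: [2.183, 2.258, 0.005]
wrist_force: [-0.1, 0.5, -0.9]
opening: 0.599
clock: 9.7
eef_pos: [493.1, 337.0, 192.5]
ee_rot: [-2.183, -2.258, 0.005]
wrist_force: [-0.2, 0.1, -0.4]
opening: 0.599
90 729 [494.5 338.6  95.8] [482.  324.8  90.1] [507.1 350.6  98.1]
60 405 [493.6 348.8  72. ] [477.9 329.2  60.1] [510.7 354.5  78. ]
20 747 [493.5 352.   54. ] [470.4 329.2  20.3] [516.1 361.9  75. ]
shift [-0.1352  0.0014 -0.007 ] turn [-3.000e-02 -1.000e-02 -1.762e+01]
shift [-0.1352  0.0014 -0.007 ] turn [-1.000e-02  3.000e-02  1.838e+01]
```

View pics/w4.png

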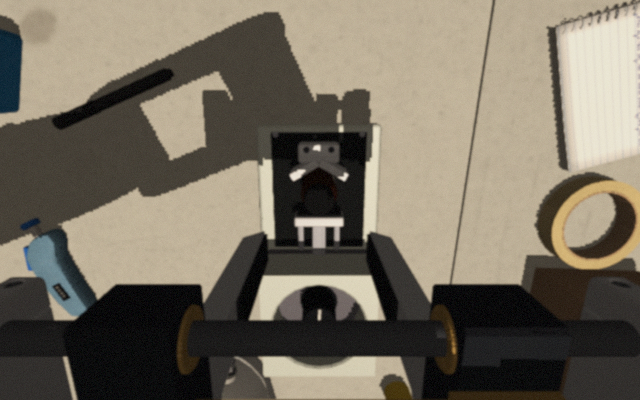

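The vial stands in the V (image about (318,195), top at z=95.8 mm, near (494.5,338)). Now over the knob, with tool y near 90° so there's room to turn clockwise.

```bash
python3 -m pendant '[[0.5,[-0.07,0,0],[0,0,-8.8]],[0.5,[-0.135,0.001,0],[0,0,-17.6]],[0.5,[-0.135,0.001,0],[0,0,-17.6]],[0.5,[-0.135,0.001,0],[0,0,-17.6]],[0.5,[-0.135,0.001,0],[0,0,-17.6]],[0.5,[-0.135,0.001,0],[0,0,-17.6]],[0.5,[-0.135,0.001,0],[0,0,-17.6]],[0.5,[-0.135,0.001,0],[0,0,-17.6]],[0.5,[-0.135,0.001,0],[0,0,-17.6]],[0.5,[-0.135,0.001,0],[0,0,-17.6]],[0.5,[-0.135,0.001,0],[0,0,-17.6]],[0.5,[-0.135,0.001,0],[0,0,-17.6]]]' 40
python3 -m pendant '[[0.5,[0,0,0],[0,0,0]],[0.5,[0,0,0],[0,0,0]],[0.5,[0,0,0],[0,0,0]],[0.5,[0,0,0],[0,0,0]],[0.5,[0,0,0],[0,0,0]]]'
python3 - <<'E'
from h import *
C=cal('wrist');p,d=arm.read_camera('wrist');P=cloud(C,d)
q=P[(d>0)&(np.hypot(P[...,0]-499,P[...,1]-202)<22)&(P[...,2]>64)&(P[...,2]<75)]
if len(q)>20:print('knob',len(q),cv2.minEnclosingCircle(q[:,:2].astype(np.float32)),np.median(q,0))
s=arm.sense();print(s['joints'].round(2),s['torque'])
to([499.3,202.2,43],90)
E
```

```text
clock: 10.95
eef_pos: [499.4, 202.5, 193.9]
ee_rot: [-0.003, -3.141, 0.0]
wrist_force: [-0.5, -0.4, -0.5]
opening: 0.5
clock: 11.45
eef_pos: [499.7, 202.5, 194.4]
ee_rot: [0.002, 3.142, -0.0]
wrist_force: [0.1, 0.4, -0.5]
opening: 0.5
knob 1066 ((499.5494384765625, 201.59556579589844), 17.942914962768555) [498.55909443 201.77341977  70.23024077]
[ 0.22  0.14  1.64 -0.    1.36 -1.34] [-0.01197861  0.04125281  0.03272464]
shift [ 0.0003 -0.0004  0.1514] turn [-0.   -0.   -0.02]
shift [ 0.0003 -0.0004  0.1514] turn [-0.    0.   35.98]
```

The knob is confirmed at (499.4,202) from a second place, at z 70. Descending and gripping.

```bash
python3 -m pendant '[[0.5,[0,-0.0005,0.05],[0,0,0]],[0.5,[0,-0.0005,0.09],[0,0,0]],[0.5,[0,-0.0005,0.11],[0,0,0]],[0.5,[0,-0.0005,0.13],[0,0,0]],[0.5,[0,-0.0005,0.145],[0,0,0]],[0.5,[0,-0.0005,0.151],[0,0,0]],[0.5,[0,-0.0005,0.151],[0,0,0]],[0.5,[0,-0.0005,0.151],[0,0,0]],[0.5,[0,-0.0005,0.151],[0,0,0]]]'
python3 -m pendant '[[0.2,[0,0,0],[0,0,0]],[0.2,[0,0,0],[0,0,0]],[0.2,[0,0,0],[0,0,0]],[0.2,[0,0,0],[0,0,0]],[0.2,[0,0,0],[0,0,0]]]' 40
python3 -m pendant '[[0.2,[0,0,0],[0,0,0.5]],[0.2,[0,0,0],[0,0,1]],[0.2,[0,0,0],[0,0,1.5]],[0.2,[0,0,0],[0,0,2]]]'
cat > t.py <<'E'
from h import *
s=arm.sense();M=R.from_rotvec(s['ee_rot']).as_matrix();print('TORQUE',s['torque'].round(3),'yaw',np.degrees(np.arctan2(M[1,1],M[0,1])).round(2),'F',s['wrist_force'].round(1),'q6t',s['joint_torque'][5].round(3),'op',s['opening'].round(3),'pos',s['eef_pos'].round(1))
E
python3 t.py
```

```text
clock: 12.4
eef_pos: [500.7, 202.3, 44.6]
ee_rot: [0.002, 3.139, 0.001]
wrist_force: [-0.3, -0.1, -0.4]
opening: 0.501
clock: 12.9
eef_pos: [500.2, 202.0, 44.1]
ee_rot: [0.002, 3.141, -0.0]
wrist_force: [-0.9, -0.9, 4.8]
opening: 0.356
clock: 13.3
eef_pos: [500.2, 201.8, 44.1]
ee_rot: [0.277, 3.128, -0.001]
wrist_force: [-0.8, -1.3, 5.6]
opening: 0.355Traceback (most recent call last):
  File "t.py", line 2, in <module>
    s=arm.sense();M=R.from_rotvec(s['ee_rot']).as_matrix();print('TORQUE',s['torque'].round(3),'yaw',np.degrees(np.arctan2(M[1,1],M[0,1])).round(2),'F',s['wrist_force'].round(1),'q6t',s['joint_torque'][5].round(3),'op',s['opening'].round(3),'pos',s['eef_pos'].round(1))
                                                                                                                                                                                                                           ^^^^^^^^^^^^^^^^^^
AttributeError: 'float' object has no attribute 'round'
```

```bash
sed -i "s/s\['joint_torque'\]\[5\].round(3),'op',s\['opening'\].round(3)/round(float(s['joint_torque'][5]),3),'op',round(float(s['opening']),3)/" t.py; python3 t.py
python3 -m pendant '[[0.2,[0,0,0],[0,0,0.5]],[0.2,[0,0,0],[0,0,1]],[0.2,[0,0,0],[0,0,1.5]],[0.2,[0,0,0],[0,0,2]]]'>/dev/null; python3 t.py
python3 -m pendant '[[0.2,[0,0,0],[0,0,0.5]],[0.2,[0,0,0],[0,0,1]]]'>/dev/null; python3 t.py
python3 -m pendant '[[0.2,[0,0,0],[0,0,0.25]],[0.2,[0,0,0],[0,0,0.5]]]'>/dev/null; python3 t.py
```

```text
TORQUE [-0.309  0.141  0.28 ] yaw 79.88 F [-0.8 -1.3  5.6] q6t -0.088 op 0.355 pos [500.2 201.8  44.1]
TORQUE [-0.429  0.16   0.285] yaw 69.88 F [-0.9 -2.2  5.1] q6t -0.088 op 0.357 pos [500.1 201.7  44.1]
TORQUE [-0.41   0.152  0.291] yaw 64.88 F [-1.2 -1.9  5.8] q6t -0.088 op 0.353 pos [500.1 201.6  44.1]
TORQUE [-0.471  0.24   0.307] yaw 62.44 F [-1.1 -3.3  5.3] q6t 0.091 op 0.354 pos [500.1 201.6  44.1]
```

Free-turning torque is 0.28 to 0.29 N m, so the target is about 0.42. Now small steps.

```bash
for i in 1; do
python3 -m pendant '[[0.2,[0,0,0],[0,0,0.25]],[0.2,[0,0,0],[0,0,0.5]]]'>/dev/null; python3 t.py
python3 -m pendant '[[0.2,[0,0,0],[0,0,0.25]],[0.2,[0,0,0],[0,0,0.5]]]'>/dev/null; python3 t.py
python3 -m pendant '[[0.2,[0,0,0],[0,0,0.25]],[0.2,[0,0,0],[0,0,0.5]]]'>/dev/null; python3 t.py
done
```

```text
TORQUE [-0.457  0.187  0.246] yaw 59.94 F [-1.9 -2.   4.5] q6t 0.088 op 0.353 pos [500.1 201.6  44.1]
TORQUE [-0.459  0.177  0.198] yaw 57.44 F [-1.7 -2.9  6.4] q6t 0.088 op 0.355 pos [500.1 201.5  44.2]
TORQUE [-0.465  0.221  0.314] yaw 54.94 F [-0.6 -2.8  6.6] q6t 0.088 op 0.349 pos [500.  201.5  44.1]
```

```bash
cat > a.py <<'E'
from h import *
import sys
t=[];
for i in range(8):
    arm.read_camera('side'); s=arm.sense(); t.append(s['torque'][2])
M=R.from_rotvec(s['ee_rot']).as_matrix();print('tz',np.mean(t).round(3),'+-',(np.std(t)/8**.5).round(3),'last',np.round(t,2),'yaw',np.degrees(np.arctan2(M[1,1],M[0,1])).round(2),round(s['clock'],2))
E
python3 a.py
python3 -m pendant '[[0.2,[0,0,0],[0,0,0.25]],[0.2,[0,0,0],[0,0,0.5]]]'>/dev/null; python3 a.py
python3 -m pendant '[[0.2,[0,0,0],[0,0,0.25]],[0.2,[0,0,0],[0,0,0.5]]]'>/dev/null; python3 a.py
```

```text
tz 0.184 +- 0.011 last [0.19 0.22 0.17 0.15 0.21 0.12 0.22 0.19] yaw 54.97 15.1
tz 0.157 +- 0.012 last [0.21 0.14 0.15 0.1  0.15 0.13 0.21 0.16] yaw 52.46 15.7
tz 0.149 +- 0.009 last [0.18 0.12 0.18 0.1  0.15 0.14 0.17 0.15] yaw 49.96 16.3
```

```bash
cat > s.py <<'E'
from h import *
s=arm.sense();M=R.from_rotvec(s['ee_rot']).as_matrix();print('tz %.3f yaw %.2f t %.2f'%(s['torque'][2],np.degrees(np.arctan2(M[1,1],M[0,1])),s['clock']))
E
python3 -m pendant '[[0.2,[0,0,0],[0,0,0.25]],[0.2,[0,0,0],[0,0,0.5]]]'>/dev/null; python3 s.py
python3 -m pendant '[[0.2,[0,0,0],[0,0,0.2]]]'>/dev/null; python3 s.py
python3 -m pendant '[[0.2,[0,0,0],[0,0,0.2]]]'>/dev/null; python3 s.py
python3 -m pendant '[[0.2,[0,0,0],[0,0,0.2]]]'>/dev/null; python3 s.py
python3 -m pendant '[[0.2,[0,0,0],[0,0,0.2]]]'>/dev/null; python3 s.py
python3 -m pendant '[[0.2,[0,0,0],[0,0,0.2]]]'>/dev/null; python3 s.py
python3 -m pendant '[[0.2,[0,0,0],[0,0,0.2]]]'>/dev/null; python3 s.py
```

```text
tz 0.321 yaw 47.44 t 16.50
tz 0.257 yaw 46.44 t 16.60
tz 0.270 yaw 45.45 t 16.70
tz 0.252 yaw 44.45 t 16.80
tz 0.207 yaw 43.45 t 16.90
tz 0.315 yaw 42.45 t 17.00
tz 0.278 yaw 41.45 t 17.10
```

```bash
python3 -m pendant '[[0.2,[0,0,0],[0,0,0.2]]]'>/dev/null; python3 s.py
python3 -m pendant '[[0.2,[0,0,0],[0,0,0.2]]]'>/dev/null; python3 s.py
python3 -m pendant '[[0.2,[0,0,0],[0,0,0.2]]]'>/dev/null; python3 s.py
python3 -m pendant '[[0.2,[0,0,0],[0,0,0.2]]]'>/dev/null; python3 s.py
python3 -m pendant '[[0.2,[0,0,0],[0,0,0.2]]]'>/dev/null; python3 s.py
python3 -m pendant '[[0.2,[0,0,0],[0,0,0.2]]]'>/dev/null; python3 s.py
python3 -m pendant '[[0.2,[0,0,0],[0,0,0.2]]]'>/dev/null; python3 s.py
python3 -m pendant '[[0.2,[0,0,0],[0,0,0.2]]]'>/dev/null; python3 s.py
```

```text
tz 0.310 yaw 40.45 t 17.20
tz 0.261 yaw 39.45 t 17.30
tz 0.277 yaw 38.45 t 17.40
tz 0.284 yaw 37.45 t 17.50
tz 0.219 yaw 36.45 t 17.60
tz 0.275 yaw 35.45 t 17.70
tz 0.244 yaw 34.45 t 17.80
tz 0.286 yaw 33.45 t 17.90
```

```bash
python3 -m pendant '[[0.2,[0,0,0],[0,0,0.2]]]'>/dev/null; python3 s.py
python3 -m pendant '[[0.2,[0,0,0],[0,0,0.2]]]'>/dev/null; python3 s.py
python3 -m pendant '[[0.2,[0,0,0],[0,0,0.2]]]'>/dev/null; python3 s.py
python3 -m pendant '[[0.2,[0,0,0],[0,0,0.2]]]'>/dev/null; python3 s.py
python3 -m pendant '[[0.2,[0,0,0],[0,0,0.2]]]'>/dev/null; python3 s.py
python3 -m pendant '[[0.2,[0,0,0],[0,0,0.2]]]'>/dev/null; python3 s.py
python3 -m pendant '[[0.2,[0,0,0],[0,0,0.2]]]'>/dev/null; python3 s.py
python3 -m pendant '[[0.2,[0,0,0],[0,0,0.2]]]'>/dev/null; python3 s.py
```

```text
tz 0.214 yaw 32.45 t 18.00
tz 0.311 yaw 31.45 t 18.10
tz 0.284 yaw 30.45 t 18.20
tz 0.274 yaw 29.45 t 18.30
tz 0.279 yaw 28.45 t 18.40
tz 0.250 yaw 27.45 t 18.50
tz 0.281 yaw 26.45 t 18.60
tz 0.298 yaw 25.45 t 18.70
```

```bash
python3 - <<'E'
from h import *
C=cal('wrist');p,d=arm.read_camera('wrist');P=cloud(C,d)
s=(d>0)&(abs(P[...,2]-47.5)<3.5)&(abs(P[...,0]-496)<28)&(P[...,1]>285)&(P[...,1]<335);q=P[s];print('jaw',len(q),np.percentile(q,[2,50,98],axis=0).round(1))
s=(d>0)&(abs(P[...,2]-96)<4)&(np.hypot(P[...,0]-494,P[...,1]-337)<25);q=P[s];print('vial top',len(q),cv2.minEnclosingCircle(q[:,:2].astype(np.float32)))
C=cal('scene');p2,d2=arm.read_camera('scene')
cv2.imwrite('pics/w5.png',np.hstack([cv2.resize(p,(480,300)),cv2.resize(p2[250:325,375:455],(320,300),interpolation=3)]))
E
```

```text
jaw 3161 [[471.8 308.   44.3]
 [493.8 314.5  46.9]
 [518.2 324.8  49.5]]
vial top 0 ((0.0, 0.0), 0.0)
```

View pics/w5.png

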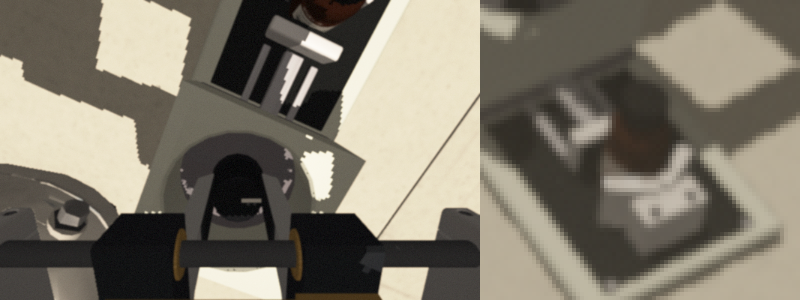

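The knob has turned and the jaw has advanced about 11 mm, close to the upright vial. Continuing with small steps.

```bash
python3 -m pendant '[[0.2,[0,0,0],[0,0,0.2]]]'>/dev/null; python3 s.py
python3 -m pendant '[[0.2,[0,0,0],[0,0,0.2]]]'>/dev/null; python3 s.py
python3 -m pendant '[[0.2,[0,0,0],[0,0,0.2]]]'>/dev/null; python3 s.py
python3 -m pendant '[[0.2,[0,0,0],[0,0,0.2]]]'>/dev/null; python3 s.py
python3 -m pendant '[[0.2,[0,0,0],[0,0,0.2]]]'>/dev/null; python3 s.py
python3 -m pendant '[[0.2,[0,0,0],[0,0,0.2]]]'>/dev/null; python3 s.py
python3 -m pendant '[[0.2,[0,0,0],[0,0,0.2]]]'>/dev/null; python3 s.py
python3 -m pendant '[[0.2,[0,0,0],[0,0,0.2]]]'>/dev/null; python3 s.py
```

```text
tz 0.273 yaw 24.46 t 18.90
tz 0.229 yaw 23.45 t 19.00
tz 0.267 yaw 22.45 t 19.10
tz 0.297 yaw 21.45 t 19.20
tz 0.273 yaw 20.45 t 19.30
tz 0.246 yaw 19.45 t 19.40
tz 0.277 yaw 18.45 t 19.50
tz 0.233 yaw 17.45 t 19.60
```

```bash
python3 -m pendant '[[0.2,[0,0,0],[0,0,0.2]]]'>/dev/null; python3 s.py
python3 -m pendant '[[0.2,[0,0,0],[0,0,0.2]]]'>/dev/null; python3 s.py
python3 -m pendant '[[0.2,[0,0,0],[0,0,0.2]]]'>/dev/null; python3 s.py
python3 -m pendant '[[0.2,[0,0,0],[0,0,0.2]]]'>/dev/null; python3 s.py
python3 -m pendant '[[0.2,[0,0,0],[0,0,0.2]]]'>/dev/null; python3 s.py
python3 -m pendant '[[0.2,[0,0,0],[0,0,0.2]]]'>/dev/null; python3 s.py
```

```text
tz 0.291 yaw 16.45 t 19.70
tz 0.317 yaw 15.46 t 19.80
tz 0.283 yaw 14.46 t 19.90
tz 0.317 yaw 13.46 t 20.00
tz 0.324 yaw 12.46 t 20.10
tz 0.289 yaw 11.47 t 20.20
```

```bash
python3 -m pendant '[[0.2,[0,0,0],[0,0,0.2]]]'>/dev/null; python3 s.py
python3 -m pendant '[[0.2,[0,0,0],[0,0,0.2]]]'>/dev/null; python3 s.py
python3 -m pendant '[[0.2,[0,0,0],[0,0,0.2]]]'>/dev/null; python3 s.py
python3 -m pendant '[[0.2,[0,0,0],[0,0,0.2]]]'>/dev/null; python3 s.py
```

```text
tz 0.298 yaw 10.47 t 20.30
tz 0.331 yaw 9.47 t 20.40
tz 0.344 yaw 8.47 t 20.50
tz 0.339 yaw 7.47 t 20.60
```

```bash
python3 -m pendant '[[0.2,[0,0,0],[0,0,0.2]]]'>/dev/null; python3 s.py
python3 -m pendant '[[0.2,[0,0,0],[0,0,0.2]]]'>/dev/null; python3 s.py
python3 -m pendant '[[0.2,[0,0,0],[0,0,0.2]]]'>/dev/null; python3 s.py
```

```text
tz 0.419 yaw 6.48 t 20.70
tz 0.414 yaw 5.48 t 20.80
tz 0.445 yaw 4.48 t 20.90
```

The torque hinge fit gives about 14 N (free 0.268 N m, contact near yaw 16°), so I stop here. Letting go and going straight up out of the well.

```bash
python3 -m pendant '[[0.42,[0,0,0],[0,0,0]],[0.5,[0,0,0],[0,0,0]],[0.5,[0,0,0],[0,0,0]],[0.5,[0,0,0],[0,0,0]],[0.5,[0,0,-0.02],[0,0,0]],[0.5,[0,0,-0.05],[0,0,0]],[0.5,[0,0,-0.09],[0,0,0]],[0.5,[0,0,-0.13],[0,0,0]],[0.5,[0,0,-0.17],[0,0,0]],[0.5,[0,0,-0.17],[0,0,0]],[0.5,[0,0,-0.17],[0,0,0]],[0.5,[0,0,-0.17],[0,0,0]]]'
python3 - <<'E'
from h import *
C=cal('wrist');p,d=arm.read_camera('wrist');P=cloud(C,d)
q=P[(d>0)&(np.hypot(P[...,0]-494,P[...,1]-338)<22)&(P[...,2]>88)&(P[...,2]<104)]
if len(q)>20: print('vial top',len(q),np.median(q,0).round(1),cv2.minEnclosingCircle(q[:,:2].astype(np.float32)))
q=P[(d>0)&(abs(P[...,0]-495)<28)&(P[...,1]>300)&(P[...,1]<326)&(abs(P[...,2]-47.5)<2)]
if len(q)>20: print('jaw',np.percentile(q,[2,98],axis=0).round(1))
p2,_=arm.read_camera('scene')
cv2.imwrite('pics/w6.png',np.hstack([cv2.resize(p,(480,300)),cv2.resize(p2[250:325,375:455],(320,300),interpolation=3)]))
s=arm.sense();print(s['torque'].round(3),s['wrist_force'].round(1),s['clock'])
E
```

```text
clock: 22.1
eef_pos: [498.5, 201.8, 211.7]
ee_rot: [-2.133, -2.304, 0.004]
wrist_force: [-0.2, -0.1, -0.8]
opening: 0.499
vial top 940 [494.7 339.3  95.7] ((494.694091796875, 339.712890625), 13.205626487731934)
jaw [[471.7 310.2  45.6]
 [518.5 322.7  48.9]]
[-0.054  0.04  -0.043] [ 0.1 -0.3 -0.7] 22.2
```

View pics/w6.png

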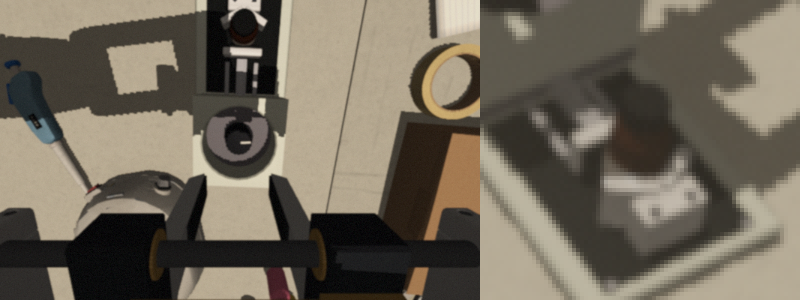

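```bash
python3 -c "
from station import arm
print(arm.close_job())"
```

```text
the job is handed in; nothing more can be done
None
```

The vial is standing in the V block and clamped by the jaw, and I handed the job in at about 22 s. No verdict came back.

**What I did:** I picked up the brown vial, stood it on the deck in front of the V block, and let go. I then gripped the sunken knob and turned it clockwise by about 85°, in 1° steps near the end, before letting go and backing straight up out of the well.

**Last checks:**
- **Position:** the top of the vial is 95.7 mm above the worktop, which is the deck plus 80 mm. Its centre is at (494.7, 339.7), about 0.2 mm from the seat I worked out from the V block.
- **Jaw:** its face is 17 mm from the vial's axis, so it is touching the vial.
- **Knob torque:** it rose from 0.268 N m turning freely to a fitted 0.41 N m, which gives about 14 N of clamping force, give or take 1 to 2 N. The slope of that rise matched the 65 N per rad in the task.
- **Robot:** it is clear of everything, with wrist force back to near zero.

**Where checks disagreed or were not made:**
- **Clamping force:** the last three torque readings alone suggest about 16 N. That is still within 8 to 18 N but nearer the top. Torque read while standing still relaxed to about 0.15 N m, so I used only readings taken while turning.
- **Seat position:** the plate edge and the guard put it 3 to 5 mm nearer the knob than the V block did. I used the V block.
- **Bottle and dish:** I did not re-measure them at the end, and I made no contact near them that I noticed.

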